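Wind a microscope stage to its end stop with a hand crank

TASK

Fit the loose hand crank fully down onto the square spindle end of the stage drive, then take it by its upright handle and wind it clockwise (seen from above), several turns, without letting it lift off the spindle, until the black stage's rubber bumper is up against the end plate. Be gentle: feel for the fit without pressing hard on the spindle, and stop when you feel the bumper rather than crush it. Leave the crank seated on the spindle and the other things on the bench where they are.

Things in the scene. Friction and masses are not known exactly. Their poses are not given: they have to be found in the camera images.
- drive: Stage drive unit fixed to the bench. White gearbox 76 x 76 mm, 78 mm tall, with an upright steel spindle on top; origin on the bench under the spindle axis, z up. A low white bed, 130 mm wide, runs 338 mm along the unit's +y; the black stage plate (126 x 118 mm, top 68 mm above the bench) slides on it; the end plate (76 mm tall) stands at y = 310 to 328 mm.
- spindle_seat (a point): Point on the spindle's upright axis, on the top face of its round collar (32 mm wide), 88 mm above the bench. Above it the spindle is 14 mm square for 16 mm. Axes are the unit's, not the square's: the angle of the square differs each time and is not reported. Spindle friction is about 0.25 Nm, so it stays put under a light touch; winding takes about 5 N at the handle.
- spindle_tip (a point): Top end of the spindle, on its axis, 22 mm above spindle_seat. The last 6 mm are a round pilot, 13.8 mm wide, its top 3 mm tapered to 8 mm: the socket goes over it at any angle, then rests on the square's shoulders (crank origin 16 mm above spindle_seat) unless the square's sides agree within about 0.15 rad; resting lightly and turned, it can drop. Axes are the unit's.
- stage (a joint): Travel of the black stage plate along the unit's +y, in m. One clockwise turn of the spindle (from above) moves it +0.006. Starts at 0.009 to 0.015. At 0.030, 2.5 to 3.5 turns on, its rubber bumper meets the end plate: from there the effort at the handle rises by about 13 N for each further mm, and over 1.2 mm would crush the bumper.
- crank: Loose balanced steel hand crank, 0.36 kg, stands on its hub, socket down. Origin at the centre of the socket's mouth (hub underside), z up, x along the arm to the handle. Hub 30 mm square, 28 mm tall; socket 16.4 mm square (sides along x, y), 24 mm deep. Arm 16 mm wide, z = 28 to 36 mm, x = -45 to 62 mm; counterweight 28 mm wide, z = 25 to 39, at x = -42 mm. Seated: origin at spindle_seat.
- crank_boss (a point): Point inside the square boss above the crank's hub, by which the crank can be lifted and fitted: on the crank's axis, 55 mm above its origin. The boss is 20 mm wide (sides along the crank's x and y), z = 36 to 70 mm above the crank's origin.
- crank_grip (a point): Middle of the crank's upright black handle, 55 mm from the crank's axis and 60 mm above the crank's origin. The handle is a cylinder 18 mm wide, from 20 mm below this point to 20 mm above it, and spins freely about its own upright axis, so that it can be held firmly while the crank goes round.
- objective: Bystander: steel objective lens standing upright, 30 mm wide, 48 mm tall; origin at the centre of its underside. Leave it where it is.
- slide_box: Bystander: grey slide box 85 x 100 x 34 mm; origin at the centre of its underside. Leave it where it is.
- oil_bottle: Bystander: small amber bottle, 28 mm wide, 58 mm tall; origin at the centre of its underside. Leave it where it is.
- lens_ring: Bystander: dark metal ring 48 mm across, 16 mm tall, lying flat; origin at the centre of its underside. Leave it where it is.
- mouse: Bystander: black computer mouse 105 x 60 x 32 mm; origin at the centre of its underside. Leave it where it is.
- wrench: Bystander: open-ended wrench 150 mm long lying flat; origin at the centre of its underside. Leave it where it is.
Mind the look-alikes: they are no part of the job. Leave any pink look-alike of the crank alone.

How it is judged:
By the outcome, as a careful person would: the job done as asked, in the order asked, and still so for the second after the job is handed in, with the robot touching nothing.
It also fails if it takes over 72 s, if anything falls off the work surface, if the arm or the gripper's body presses on something with over 40 N, if the wrist force passes 120 N, or if a joint passes its speed limit or range.

ROBOT

A 6-joint arm with a two-finger parallel gripper is mounted at the origin on the work surface. World frame = base frame: x ahead of the robot, y to its left, z up, the work surface at z = 0. Lengths are in m, angles in degrees, forces in N, time in s.
With the tool pointing down it reaches from about 0.325 to 0.875 m from the base axis. Payload 4.4 kg.
Tool frame: the origin (TCP) lies midway between the tips of the shut fingers; the grasp point (between the pads) lies arm.grasp_offset behind it (arm.grasp_offset is the distance from the TCP to the grasp point, in m); x points along the fingers, y is the direction in which the jaws open and shut, and the axes are right-handed (so a half turn about x gives the same grasp; the last joint's range is limited). The gripper opens to 85 mm and grips with 20 to 120 N. Pads are 22 mm wide; open, the fingers measure 114 mm over their backs; the gripper's body (76 mm by 85 mm) begins 54 mm behind the grasp point. The pads swing forward as they close: fully open they stand 13 mm farther back than shut.
Start: joints at [-72.794, 11.837, 88.321, -0, 79.842, -8.623], TCP at [0.251, -0.518, 0.231] pointing down, gripper open.
Joint ranges: [-156.59, 156.59], [-49.26, 127.26], [12.9, 141.05], [-63.56, 243.56], [4.71, 150.69], [-161.64, 161.64]. Speed limits (degrees/s): [159.86, 159.86, 180, 180, 180, 180].

INTERFACE

Orientations are given as a 3x3 rotation matrix whose columns are the frame's x, y, z axes.
In Python, from workcell import arm, planner, imaging, ticket gives the robot as it stands. Calls block until the motion is done:
- arm.move_pose(position, orientation): joint-space move of the TCP to a pose.
- arm.movel(position, frame=None, rate=0.15, guard=None): straight line of the TCP; frame=None keeps the orientation; rate is the mean speed in m/s. With guard (N) it stops when the force on the tool has changed by that much, and returns True; else False.
- arm.movej(angles): joint-space move.
- arm.command_gripper(opening, grip_force=None): finger opening in m; grip_force is the grip in N (None keeps the last); returns when the fingers have stopped.
- arm.hold(seconds).
- planner.solve_ik(position, orientation): joint angles nearest the present ones, or None.
- arm.read_state(): the state.
- imaging.get_image(name): name is "side" or "top"; returns the picture (384x512x3 uint8, red, green, blue); there is no depth.
- imaging.calibration(name): a dict with "fovy" (degrees; the focal length in pixels is half the picture's height over the tangent of half this angle, whatever the lens; pixels are square), "cx", "cy" (the principal point, pixels), "k1" (the pictures are not rectified: a ray, as slopes to the right and down, at radius r is drawn at 1 + k1 r^2 times it, then the intrinsics apply), "extrinsics" (4x4, takes a point from camera to world coordinates). Camera axes: x right, y down, z forward; pixel columns grow to the right and rows downward; lengths in m; the calibration is good to about 2 mm. A picture is of the moment at which its call begins. calibration takes no time and is no camera call.
A pose or a line that the arm cannot do raises arm.PlanningError and nothing moves.
- ticket.sign_off(): hands the job in, once; it reports no verdict.
Trained networks look in the newest picture that a camera, given by its name, has taken for a name from the list of things; names that differ only in an ending like _2 or _b are one class to them, and where a whole thing is asked for, a point or a joint stands for the part that bears it (a point fixed in the world has none). Each returns a list of dicts, best first, with "p" (0 to 1); they miss things now and then, are a little off and sometimes report something else, mostly with a low value. They report only what shows in the picture. A call takes as long as a camera call. They do not tell look-alikes from the thing itself.
- imaging.spot_in(query, camera): "bbox" ([left, top, right, bottom] in pixels, round what is visible of it).
The state is a dict: "time": time; "joints": joint angles; "joint_vel": joint speeds; "joint_efforts": joint torques, N m; "eef_pos": TCP position; "tcp_rot": TCP orientation; "ft_force": force on the tool from outside, world axes, zero at the start; "ft_torque": the same for the moment, N m; "width": finger opening in m.
Only numpy, scipy, OpenCV 4.12 (cv2) and the standard library are available. Lean on these libraries where they do the work, as an engineer would, in place of code of your own. Each camera call takes 0.05 s, during which the arm holds its last target.

## Working session

There is one attempt and no reset: what is moved stays moved. The work goes in short steps, each a Python script; the robot and the scene stay as the last script left them, time stands still between calls to the robot, and variables do not carry over. Pictures are saved under pics/ and viewed, and the job is handed in when it is done.

```bash
mkdir -p pics; ls
cat > h.py <<'E'
import numpy as np, cv2
from workcell import arm, planner, imaging, ticket
def save(img,name): cv2.imwrite('pics/'+name,cv2.cvtColor(img,cv2.COLOR_RGB2BGR))
def cal(n):
    c=imaging.calibration(n); f=192/np.tan(np.radians(c['fovy'])/2); return f,c['cx'],c['cy'],c['k1'],np.array(c['extrinsics'])
def project(n,P):
    f,cx,cy,k,E=cal(n); P=np.atleast_2d(P); q=(P-E[:3,3])@E[:3,:3]; s=q[:,:2]/q[:,2:]; r2=(s**2).sum(1,keepdims=True)
    s=s*(1+k*r2); return s*f+[cx,cy]
def ray(n,uv):
    f,cx,cy,k,E=cal(n); d=(np.array(uv,float)-[cx,cy])/f; s=d.copy()
    for _ in range(30): s=d/(1+k*(s@s))
    v=E[:3,:3]@np.array([s[0],s[1],1]); return E[:3,3],v/np.linalg.norm(v)
def atz(n,uv,z):
    o,v=ray(n,uv); return o+v*(z-o[2])/v[2]
E
python3 - <<'E'
from h import *
for n in('side','top'):
    im=imaging.get_image(n); save(im,n+'0.png'); print(n,imaging.calibration(n))
    for q in('drive','crank','crank_grip','crank_boss','objective','slide_box','oil_bottle','lens_ring','mouse','wrench','stage'):
        print(q,[(np.round(d['bbox']).tolist(),round(d['p'],2)) for d in imaging.spot_in(q,n)][:3])
s=arm.read_state();print(s,arm.grasp_offset)
E
```

```text
pics
side {'fovy': 42.45018340748268, 'cx': 251.55165686485455, 'cy': 201.87093219870673, 'k1': 0.02140091603460969, 'extrinsics': array([[-0.98153296, -0.09137212,  0.16806008,  0.33025892],
       [-0.18999595,  0.56779398, -0.80094415,  0.86738489],
       [-0.02223954, -0.81808382, -0.57466884,  0.77651943],
       [ 0.        ,  0.        ,  0.        ,  1.        ]])}
drive [([182.0, 228.0, 264.0, 384.0], 0.6)]
crank [([312.0, 143.0, 328.0, 179.0], 0.65), ([256.0, 153.0, 291.0, 187.0], 0.55), ([176.0, 162.0, 212.0, 185.0], 0.42)]
crank_grip [([311.0, 140.0, 327.0, 176.0], 0.65), ([259.0, 149.0, 284.0, 188.0], 0.63)]
crank_boss [([257.0, 152.0, 286.0, 187.0], 0.9), ([314.0, 139.0, 328.0, 178.0], 0.77)]
objective [([303.0, 220.0, 314.0, 239.0], 0.55)]
slide_box [([175.0, 161.0, 212.0, 185.0], 0.87), ([331.0, 193.0, 374.0, 214.0], 0.23)]
oil_bottle [([186.0, 300.0, 260.0, 356.0], 0.5), ([178.0, 190.0, 186.0, 208.0], 0.49), ([237.0, 152.0, 288.0, 158.0], 0.38)]
lens_ring [([170.0, 220.0, 189.0, 232.0], 0.55)]
mouse [([331.0, 196.0, 372.0, 216.0], 0.82)]
wrench [([238.0, 152.0, 286.
[... 1163 characters left out ...]
e-04,
        7.98416399e+01, -8.62334583e+00]), 'joint_vel': array([ 0.02595025,  0.00045962,  0.10913119, -0.02506109, -0.04290198,
        0.01136487]), 'joint_efforts': array([-4.36481878e-04, -3.83056140e+01, -2.91971397e+01, -1.68914094e-04,
        9.25030654e-04, -1.58060679e-06]), 'eef_pos': array([ 0.25051204, -0.51755758,  0.23129156]), 'tcp_rot': array([[ 4.73973166e-06,  4.35695779e-01, -9.00093988e-01],
       [-7.41365986e-06, -9.00093988e-01, -4.35695779e-01],
       [-1.00000000e+00,  8.73807175e-06, -1.03610366e-06]]), 'ft_force': array([-0.14942458,  0.08013653,  0.84986968]), 'ft_torque': array([-0.00281172, -0.03506689,  0.02941537]), 'width': 0.08527478435292526} 0.0187
```

Run:
```python
import cv2
t=cv2.imread('pics/top0.png');s=cv2.imread('pics/side0.png')
cv2.imwrite('pics/t1.png',cv2.resize(t[100:300,90:410],None,fx=2.5,fy=2.5,interpolation=cv2.INTER_CUBIC))
cv2.imwrite('pics/s1.png',cv2.resize(s[120:384,150:400],None,fx=2.25,fy=2.25,interpolation=cv2.INTER_CUBIC))
cv2.imwrite('pics/s2.png',cv2.resize(s[130:250,230:340],None,fx=5,fy=5,interpolation=cv2.INTER_CUBIC))
cv2.imwrite('pics/t2.png',cv2.resize(t[160:260,300:400],None,fx=6,fy=6,interpolation=cv2.INTER_CUBIC))
```

```text
(no output)
```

View pics/t1.png

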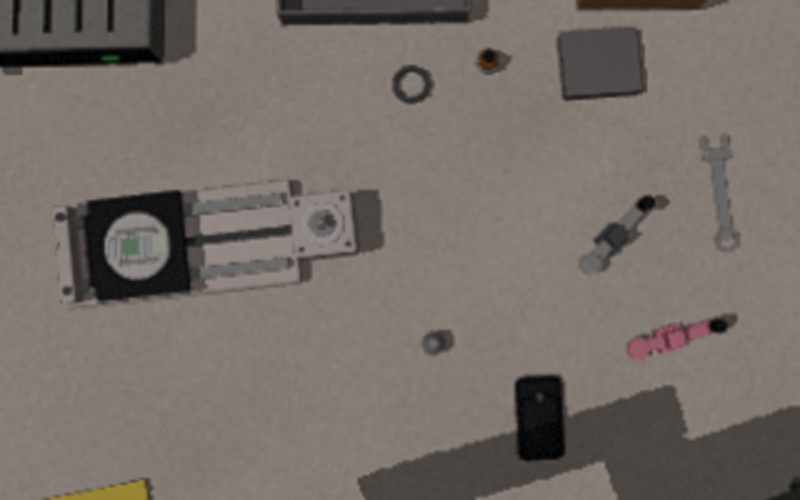

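View pics/s1.png

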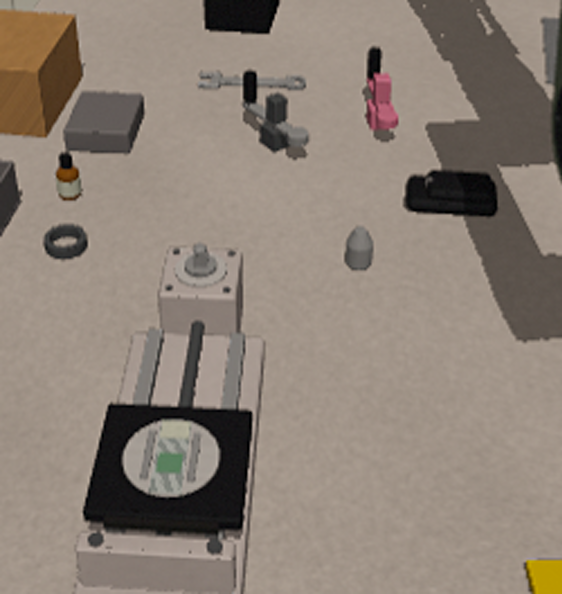

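View pics/t2.png

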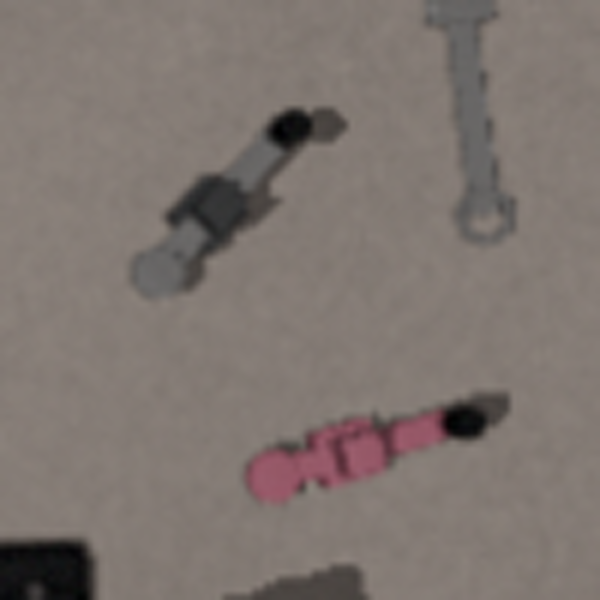

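View pics/s2.png

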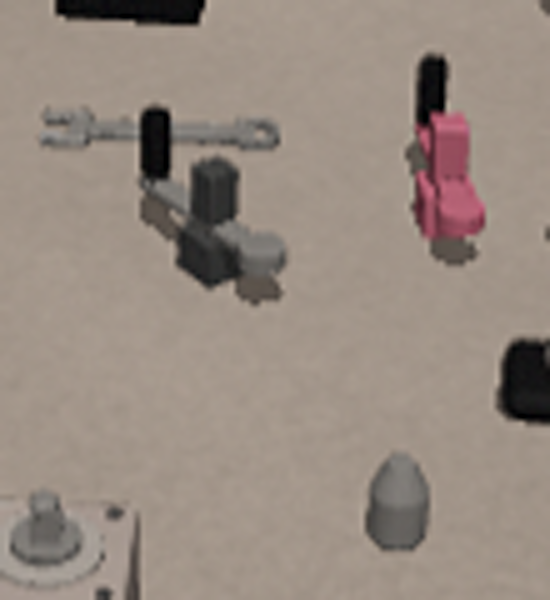

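View pics/t3.png

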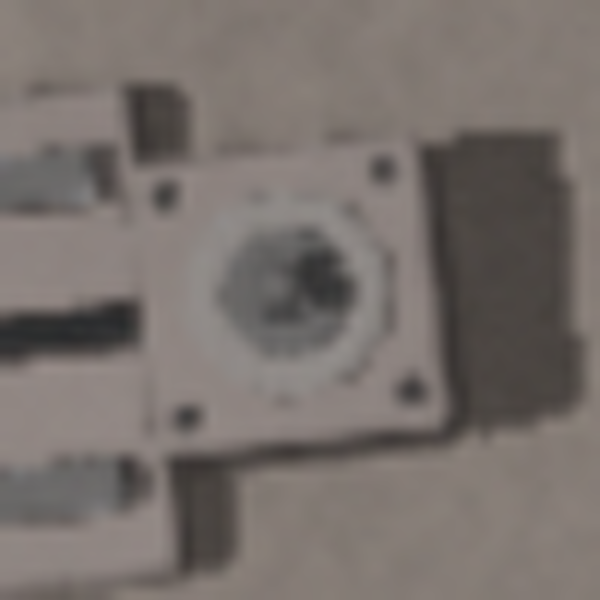

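View pics/s3.png

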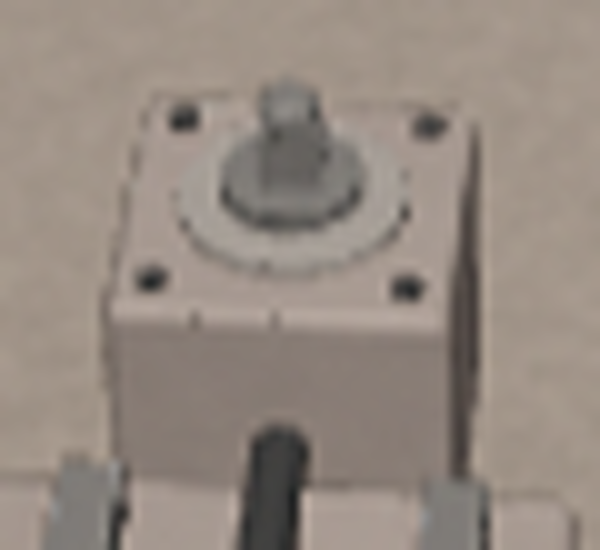

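View pics/s4.png

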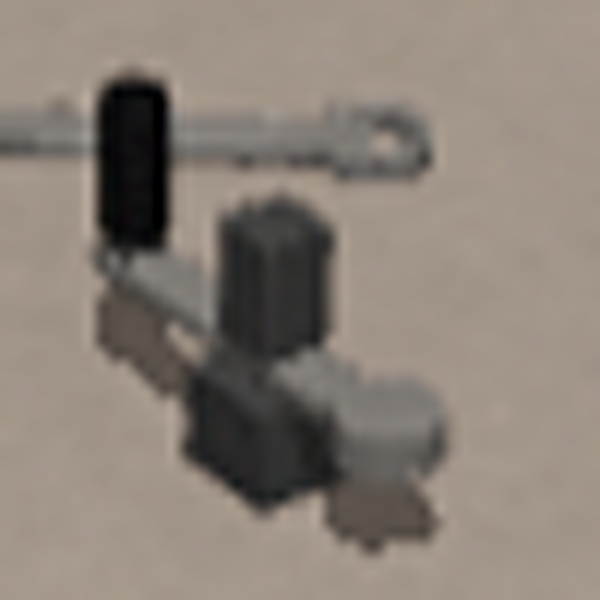

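```bash
cat > fit.py <<'E'
from h import *
from scipy.optimize import least_squares
def T(p,L): c,s=np.cos(p[2]),np.sin(p[2]); L=np.array(L,float); return np.c_[p[0]+c*L[:,0]-s*L[:,1],p[1]+s*L[:,0]+c*L[:,1],L[:,2]]
px=lambda a,o,k:(np.array(a,float)+.5)/k-.5+o
th=px([(165,195),(382,170),(412,390),(187,416)],(195,165),12)
sh=px([(185,118),(429,125),(407,288),(151,279)],(210,220),10)
st=px([(291,97)],(210,220),10)
# order by local corners: unit +y -> image left in top
def drv(p,use):
    a=p[3]; c=[(1,1),(1,-1),(-1,-1),(-1,1)]
    P=T(p,[(a*i,a*j,.078) for i,j in c]); r=[]
    if 't' in use: r.append(project('top',P)-th)
    if 's' in use: r.append(project('side',P[[1,2,3,0]])-sh) if 0 else r.append(project('side',P[ORD])-sh); r.append(project('side',T(p,[(0,0,.110)]))-st)
    return np.concatenate(r).ravel()
p0=atz('top',th.mean(0),.078)
# side order from predicted
q=atz('side',sh[0],.078);qs=[atz('side',u,.078)[:2] for u in sh];qt=[atz('top',u,.078)[:2] for u in th]
print('top holes',np.round(qt,4).tolist());print('side holes',np.round(qs,4).tolist())
ORD=[int(np.argmin([np.hypot(*(b-a-(np.mean(qt,0)-np.mean(qs,0))*-1)) for b in qt])) for a in qs];print(ORD)
d=np.array(qt[0])-qt[1]; yaw=np.arctan2(d[1],d[0])-np.pi/2
for u in('t','s','ts'):
    s=least_squares(drv,[p0[0],p0[1],yaw,.03],args=(u,));print(u,s.x,np.degrees(s.x[2]),np.abs(s.fun).max())
fc=[('top',px((157,271),(300,160),6),(-.042,0,.039)),('top',px((292,127),(300,160),6),(.055,0,.080)),('top',px((219,207),(300,160),6),(0,0,.070)),
('side',px((277,210),(250,145),12),(0,0,.070)),('side',px((135,90),(250,145),12),(.055,0,.080)),('side',px((390,402),(250,145),12),(-.042,0,.039))]
def cr(p,use): return np.concatenate([(project(n,T(p,[L]))-u)[0] for n,u,L in fc if n[0] in use])
b=atz('top',fc[2][1],.07);e=atz('top',fc[1][1],.08)
for u in('t','s','ts'):
    s=least_squares(cr,[b[0],b[1],np.arctan2(e[1]-b[1],e[0]-b[0])],args=(u,));print(u,s.x,np.degrees(s.x[2]),np.round(s.fun,1))
E
python3 fit.py
```

```text
top holes [[0.5588, 0.0743], [0.5643, 0.0197], [0.5089, 0.0127], [0.5032, 0.0691]]
side holes [[0.5651, 0.0166], [0.51, 0.0101], [0.504, 0.0664], [0.5596, 0.0726]]
[1, 2, 3, 0]
t [0.53379211 0.0439728  0.10583589 0.02790466] 6.0639499663813465 0.19729685006402065
s [0.53438911 0.04207505 0.1047046  0.02797409] 5.999131694956495 0.7824900863489006
ts [0.53410344 0.04306555 0.10517111 0.0279209 ] 6.025860834643537 0.6535979577003559
t [ 0.51371667 -0.31060976 -0.74872158] -42.89858632112221 [-0.2  0.2  0.3 -0.3 -0.   0.1]
s [ 0.51499281 -0.31564376 -0.74145763] -42.48239284480135 [ 0.1  0.3 -0.1 -0.3  0.  -0. ]
ts [ 0.5141665  -0.31180396 -0.74507648] -42.68973760920123 [ 0.2  0.1  0.6 -0.5  0.3 -0.1  0.1  1.   0.   0.3  0.1  0.8]
```

```bash
cat >> h.py <<'E'
def R(a):
    a=np.radians(a); c,s=np.cos(a),np.sin(a)
    return np.array([[0,c,s],[0,s,-c],[-1,0,0.]])
def yaw(): 
    r=arm.read_state()['tcp_rot']; return np.degrees(np.arctan2(r[1,1],r[0,1]))
def st(tag=''):
    s=arm.read_state(); print(tag,'t%.2f'%s['time'],np.round(s['eef_pos'],4),'yaw%.1f'%yaw(),'F',np.round(s['ft_force'],1),'M',np.round(s['ft_torque'],2),'w%.4f'%s['width'],'j6 %.1f'%s['joints'][5]); return s
E
python3 - <<'E'
from h import *
for P,a in [((.514,-.312,.12),47.3),((.514,-.312,.043),-42.7),((.534,.043,.16),14)]:
    print(a,np.round(planner.solve_ik(np.array(P),R(a)),1))
C=np.array([.514,-.312,0])
arm.move_pose(C+[0,0,.14],R(47.3)); st('above')
arm.command_gripper(.045,20); st('open')
im=imaging.get_image('side'); save(im,'side1.png'); save(imaging.get_image('top'),'top1.png')
im=cv2.imread('pics/side1.png')[100:220,220:340]; cv2.imwrite('pics/s5.png',cv2.resize(im,None,fx=5,fy=5,interpolation=2))
E
```

```text
47.3 [-39.5  21.2  90.3  -0.   68.5 -86.8]
-42.7 [-39.5  27.1  92.5  -0.   60.4   3.2]
14 [ -4.7  11.1  98.1  -0.   70.8 -18.7]
above t2.51 [ 0.5139 -0.3127  0.1403] yaw47.2 F [0.5 0.3 1. ] M [-0.   -0.04 -0.03] w0.0851 j6 -86.8
open t2.98 [ 0.5138 -0.3123  0.1401] yaw47.3 F [ 0.6 -0.7  0.3] M [-0.02  0.01 -0.02] w0.0451 j6 -86.8
```

View pics/s5.png

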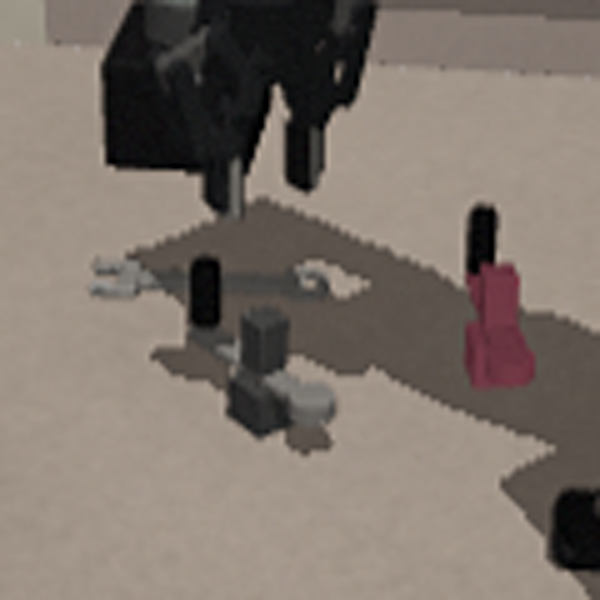

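Run:
```python
from h import *
C=np.array([.514,-.312,0])
print(arm.movel(C+[0,0,.044],rate=.1,guard=6)); st('down')
arm.command_gripper(0.0,20); st('closed')
arm.hold(.2); s=st('settle')
```

```text
False
down t4.19 [ 0.5147 -0.3125  0.0449] yaw47.3 F [-0.6  0.3  1.1] M [ 0.03 -0.01  0.02] w0.0451 j6 -86.8
closed t4.53 [ 0.5145 -0.3126  0.045 ] yaw47.3 F [-0.7 -0.2  3.1] M [-0.06  0.13 -0.  ] w0.0196 j6 -86.8
settle t4.72 [ 0.5145 -0.3126  0.0449] yaw47.3 F [-1.6 -0.9  5.5] M [-0.04  0.14  0.03] w0.0194 j6 -86.8
```

Run:
```python
from h import *
arm.command_gripper(.038); st('open')
arm.move_pose(np.array([.5145,-.3126,.0445]),R(-42.7)); st('rot')
arm.command_gripper(0.0,40); arm.hold(.2); st('closed')
save(imaging.get_image('side'),'side2.png')
im=cv2.imread('pics/side2.png')[100:220,220:340]; cv2.imwrite('pics/s6.png',cv2.resize(im,None,fx=5,fy=5,interpolation=2))
```

```text
open t5.04 [ 0.5136 -0.3115  0.0433] yaw47.3 F [-0.1  0.4 -0.1] M [ 0.03  0.   -0.07] w0.0380 j6 -86.8
rot t6.44 [ 0.5145 -0.3126  0.0444] yaw-42.7 F [ 0.5 -0.3 -0.3] M [-0.05  0.02 -0.01] w0.0377 j6 3.2
closed t6.93 [ 0.5147 -0.3128  0.0446] yaw-42.7 F [ 0.8 -1.1  0.4] M [-0.08 -0.07 -0.03] w0.0191 j6 3.2
```

View pics/s6.png

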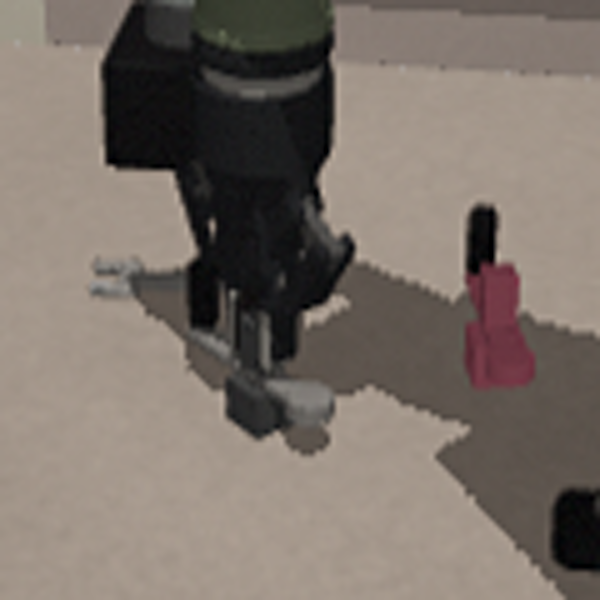

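Run:
```python
from h import *
arm.movel(np.array([.5145,-.3126,.19]),rate=.15); st('lift')
arm.move_pose(np.array([.534,.043,.19]),R(14)); st('above')
arm.movel(np.array([.534,.043,.0445+.120]),rate=.1,guard=5);arm.hold(.2); s=st('near')
save(imaging.get_image('side'),'side3.png');save(imaging.get_image('top'),'top3.png')
im=cv2.imread('pics/side3.png')[190:290,190:290]; cv2.imwrite('pics/s7.png',cv2.resize(im,None,fx=6,fy=6,interpolation=2))
```

```text
lift t8.10 [ 0.5136 -0.3119  0.1884] yaw-42.7 F [-0.1  0.2 -3.9] M [0.03 0.04 0.  ] w0.0189 j6 3.2
above t9.43 [0.5344 0.0419 0.19  ] yaw13.9 F [ 0.5 -0.4 -3.6] M [ 0.   -0.03  0.02] w0.0195 j6 -18.6
near t10.04 [0.5347 0.0427 0.1653] yaw14.0 F [-0.4 -0.4 -3. ] M [-0.01  0.01  0.02] w0.0192 j6 -18.7
```

View pics/s7.png

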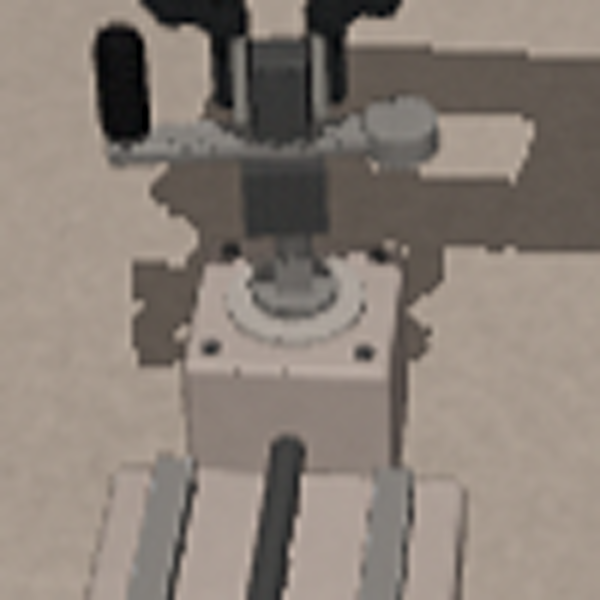

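Run:
```python
from h import *
im=cv2.imread('pics/side3.png')
k=12;x0,y0=215,210
z=cv2.resize(im[y0:y0+50,x0:x0+50],None,fx=k,fy=k,interpolation=2)
def dr(P,col):
    p=((project('side',P)-[x0,y0]+.5)*k-.5).astype(int); cv2.polylines(z,[p],True,col,1)
def box(c,w,zz,a): 
    a=np.radians(a+45)+np.arange(4)*np.pi/2; r=w/np.sqrt(2); return np.c_[c[0]+r*np.cos(a),c[1]+r*np.sin(a),np.full(4,zz)]
c=(.5347,.0427)
dr(box(c,.03,.1208,14),(0,255,0)); dr(box(c,.03,.1488,14),(0,255,0));dr(box(c,.02,.1568,14),(0,255,0));dr(box(c,.02,.1908,14),(0,255,0))
t=np.linspace(0,2*np.pi,40)
s=(.5341,.0431)
dr(np.c_[s[0]+.016*np.cos(t),s[1]+.016*np.sin(t),np.full(40,.088)],(0,0,255))
dr(np.c_[s[0]+.0069*np.cos(t),s[1]+.0069*np.sin(t),np.full(40,.107)],(0,0,255))
cv2.imwrite('pics/s8.png',z)
t=cv2.imread('pics/top3.png');cv2.imwrite('pics/t4.png',cv2.resize(t[165:215,195:245],None,fx=12,fy=12,interpolation=2))
```

```text
(no output)
```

View pics/s8.png

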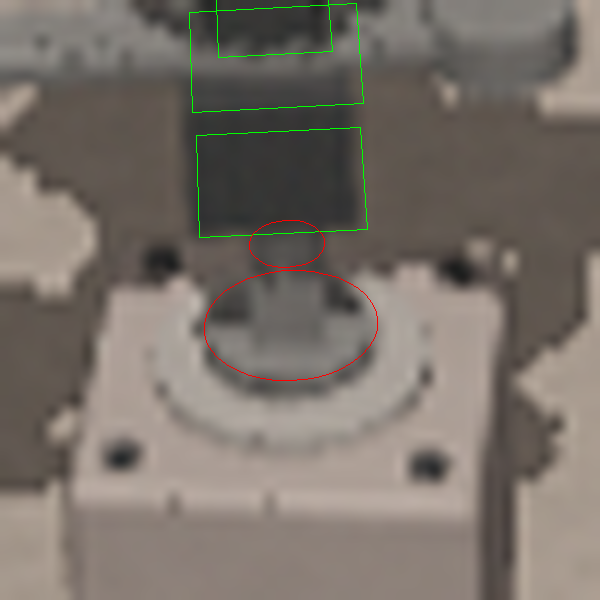

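View pics/t4.png

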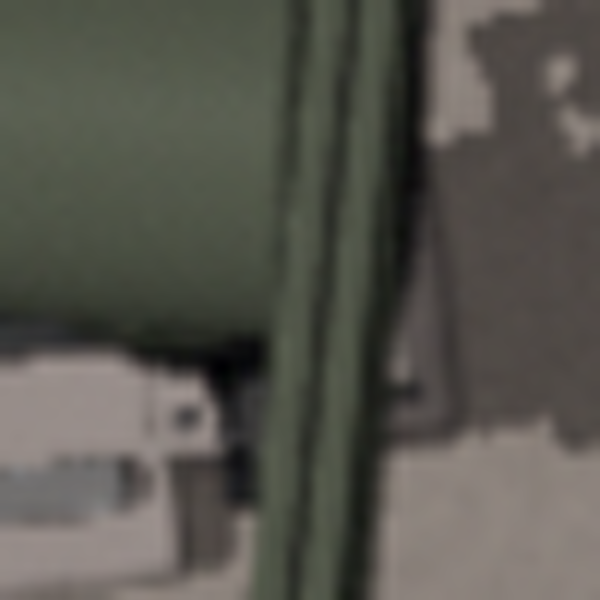

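Run:
```python
from h import *
arm.movel(np.array([.5322,.0427,.1645]),rate=.05); s=st('shift')
g=arm.movel(np.array([.5322,.0427,.0445+.096]),rate=.03,guard=4); print(g); st('down')
arm.hold(.15); st()
save(imaging.get_image('side'),'side4.png')
im=cv2.imread('pics/side4.png')[205:255,205:265]; cv2.imwrite('pics/s9.png',cv2.resize(im,None,fx=12,fy=12,interpolation=2))
```

```text
shift t10.39 [0.5321 0.0428 0.1646] yaw14.0 F [-0.3 -0.4 -3.8] M [-0.02 -0.01  0.04] w0.0191 j6 -18.7
False
down t11.34 [0.5324 0.0427 0.1407] yaw14.0 F [ 0.3 -0.  -3.6] M [ 0.07 -0.02  0.01] w0.0192 j6 -18.7
 t11.49 [0.5324 0.0427 0.1408] yaw14.0 F [ 0.1 -0.  -3.4] M [-0.02 -0.03  0.02] w0.0192 j6 -18.7
```

View pics/s9.png

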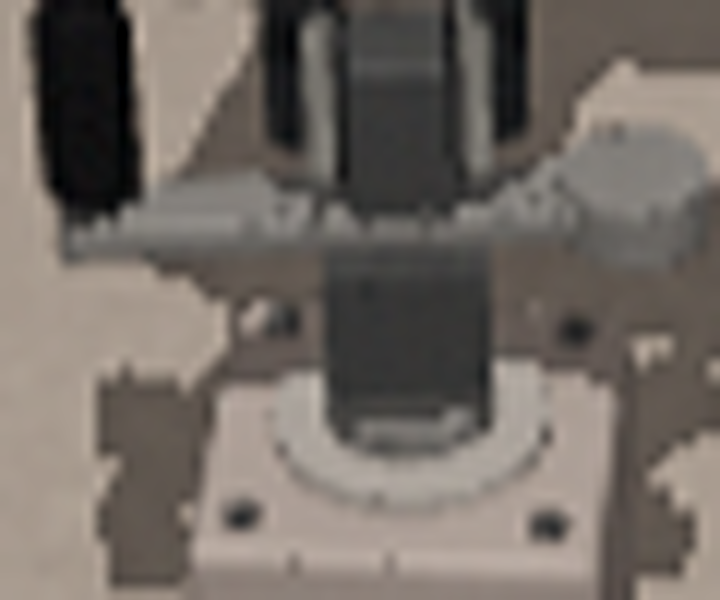

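Run:
```python
from h import *
g=arm.movel(np.array([.5322,.0427,.0445+.085]),rate=.02,guard=5); print(g); s=st('down')
arm.hold(.15); s=st()
save(imaging.get_image('side'),'side5.png')
im=cv2.imread('pics/side5.png')[205:255,205:265]; cv2.imwrite('pics/s10.png',cv2.resize(im,None,fx=12,fy=12,interpolation=2))
```

```text
True
down t11.99 [0.5323 0.0427 0.1325] yaw14.0 F [-0.4 -1.   5.2] M [ 0.03  0.1  -0.02] w0.0193 j6 -18.7
 t12.14 [0.5323 0.0427 0.1325] yaw14.0 F [-0.4 -0.3  5.5] M [-0.    0.14 -0.  ] w0.0192 j6 -18.7
```

View pics/s10.png

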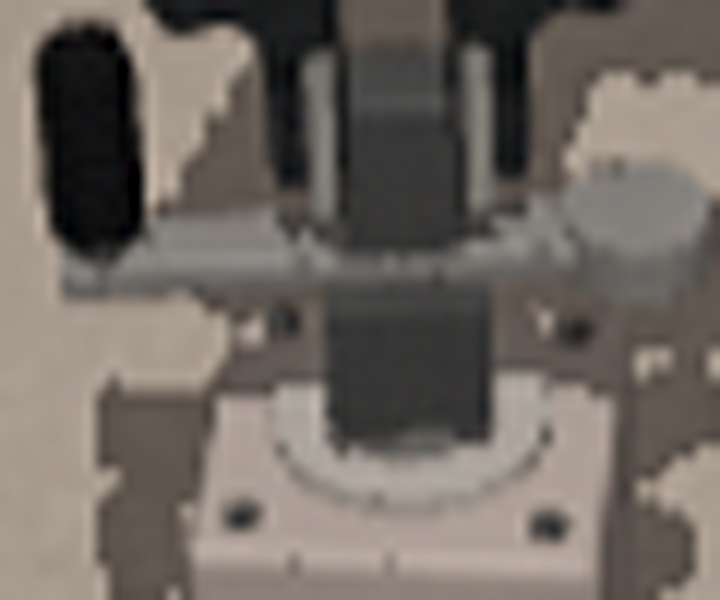

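Run:
```python
from h import *
C=np.array([.5322,.0427]); th=np.radians(14); H=C+.055*np.array([np.cos(th),np.sin(th)])
arm.command_gripper(.036); st('rel')
arm.movel(np.array([*C,.195]),rate=.15); 
arm.move_pose(np.array([*H,.195]),R(-76)); arm.command_gripper(.045,50);st('over')
print(arm.movel(np.array([*H,.133]),rate=.1,guard=5)); s=st('down')
save(imaging.get_image('side'),'side6.png')
im=cv2.imread('pics/side6.png')[195:255,200:265]; cv2.imwrite('pics/s11.png',cv2.resize(im,None,fx=10,fy=10,interpolation=2))
```

```text
rel t12.50 [0.5304 0.0429 0.1303] yaw14.0 F [-0.8 -0.4  0.5] M [0.   0.   0.02] w0.0359 j6 -18.7
over t14.77 [0.5855 0.056  0.1951] yaw-76.0 F [ 1.4  0.1 -0.6] M [ 0.01 -0.   -0.03] w0.0451 j6 73.0
False
down t15.53 [0.5861 0.056  0.1334] yaw-76.0 F [ 0.3 -0.9 -0. ] M [-0.04 -0.   -0.05] w0.0451 j6 73.0
```

View pics/s11.png

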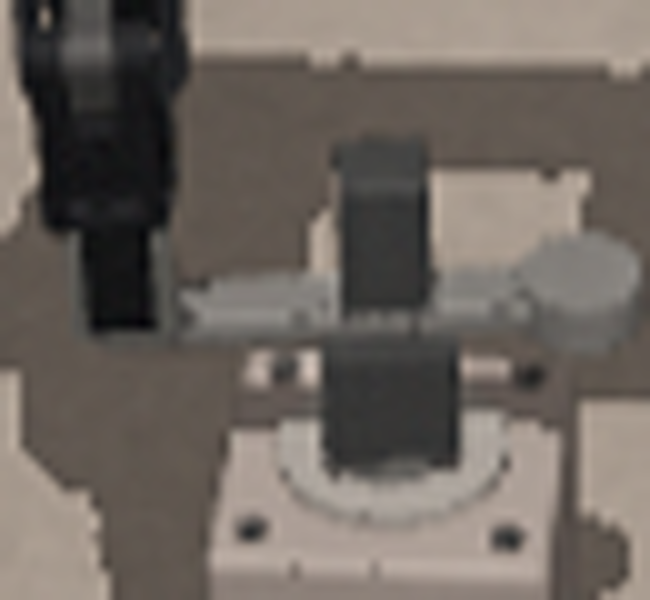

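```bash
cat > wind.py <<'E'
from h import *
C=np.array([.5322,.0427])
def wind(a0,a1,step,rate,z,lim,r=.055,each=1,rd=lambda s,a:None):
    """angles in deg, decreasing; returns last commanded"""
    a=a0;i=0;log=[]
    while a>a1+1e-6:
        a=max(a-step,a1); t=np.radians(a); u=np.array([np.cos(t),np.sin(t)])
        arm.movel(np.array([*(C+r*u),z]),rate=rate)
        s=arm.read_state(); d=s['eef_pos'][:2]-C; ta=np.arctan2(d[1],d[0]); uu=np.array([np.cos(ta),np.sin(ta)]); tt=np.array([uu[1],-uu[0]])
        F=s['ft_force']; ft=-F[:2]@tt; fr=F[:2]@uu; log.append((a,np.degrees(ta),np.hypot(*d),ft,fr,F[2],s['eef_pos'][2],s['time'])); i+=1
        if i%each==0: print('cmd%.0f act%.1f r%.1fmm Ft%.1f Fr%.1f Fz%.1f z%.4f t%.2f'%(a,np.degrees(ta),1e3*np.hypot(*d),ft,fr,F[2],s['eef_pos'][2],s['time']))
        if ft>lim: print('LIMIT cmd%.1f ft%.1f'%(a,ft)); break
    return a,np.array(log)
E
python3 - <<'E'
from wind import *
arm.command_gripper(0.0,50); arm.hold(.2); s=st('grip'); d=s['eef_pos'][:2]-C; print(np.degrees(np.arctan2(d[1],d[0])),np.hypot(*d))
a,l=wind(14,-76,10,.08,.1325,15)
print(a)
E
```

```text
grip t16.15 [0.5864 0.056  0.1339] yaw-76.0 F [ 1.2 -0.3  4. ] M [-0.04 -0.18  0.04] w0.0162 j6 73.0
13.73162070547275 0.05582297929644104
cmd4 act3.2 r56.1mm Ft-0.0 Fr0.9 Fz6.6 z0.1336 t16.42
cmd-6 act-6.0 r56.3mm Ft1.9 Fr0.8 Fz6.0 z0.1337 t16.68
cmd-16 act-15.6 r56.2mm Ft1.5 Fr1.1 Fz6.0 z0.1337 t16.95
cmd-26 act-25.5 r56.2mm Ft1.5 Fr1.5 Fz5.5 z0.1337 t17.22
cmd-36 act-35.5 r56.1mm Ft1.7 Fr1.0 Fz5.5 z0.1337 t17.48
cmd-46 act-45.4 r56.1mm Ft2.3 Fr-0.1 Fz5.5 z0.1337 t17.75
cmd-56 act-55.4 r56.0mm Ft1.6 Fr0.8 Fz5.7 z0.1337 t18.02
cmd-66 act-65.3 r55.9mm Ft1.4 Fr0.7 Fz6.3 z0.1336 t18.28
cmd-76 act-75.2 r55.7mm Ft2.3 Fr0.1 Fz5.8 z0.1336 t18.55
-76
```

Run:
```python
from wind import *
a,l=wind(-76,-346,15,.11,.1332,13,each=3)
print(a); st()
save(imaging.get_image('side'),'side7.png')
im=cv2.imread('pics/side7.png')[190:384,160:300]; cv2.imwrite('pics/s12.png',cv2.resize(im,None,fx=3,fy=3,interpolation=2))
print([(np.round(d['bbox']).tolist(),round(d['p'],2)) for d in imaging.spot_in('stage','side')][:3])
```

```text
cmd-121 act-120.8 r55.1mm Ft1.6 Fr-1.3 Fz5.9 z0.1336 t19.40
cmd-166 act-165.8 r54.8mm Ft0.9 Fr-1.9 Fz5.3 z0.1334 t20.25
cmd-211 act149.4 r54.8mm Ft0.8 Fr-1.6 Fz7.4 z0.1334 t21.10
cmd-256 act104.5 r55.1mm Ft0.6 Fr-0.7 Fz8.4 z0.1334 t21.95
cmd-301 act59.5 r55.7mm Ft0.7 Fr2.4 Fz7.7 z0.1336 t22.80
cmd-346 act14.4 r56.1mm Ft1.1 Fr3.3 Fz6.4 z0.1338 t23.65
-346
 t23.65 [0.5865 0.0566 0.1338] yaw-76.0 F [3.  1.9 6.4] M [ 0.42 -0.42  0.01] w0.0162 j6 73.0
[([187.0, 299.0, 264.0, 358.0], 0.67)]
```

View pics/s12.png

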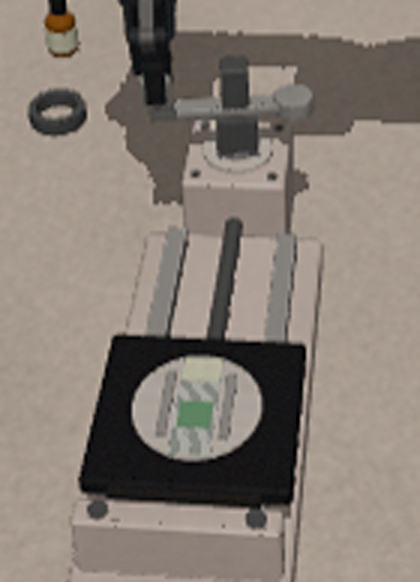

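Run:
```python
import cv2,numpy as np
a=cv2.imread('pics/side0.png',0).astype(np.float32);b=cv2.imread('pics/side7.png',0).astype(np.float32)
sl=np.s_[302:350,195:255]
print(cv2.phaseCorrelate(a[sl],b[sl],cv2.createHanningWindow((60,48),cv2.CV_32F)))
from h import project
d=np.array([-np.sin(.1052),np.cos(.1052),0]);p=np.array([.534,.043,.068])+d*.23
print(project('side',[p,p+.006*d]))
```

```text
((-0.19953896277550953, 2.1662068035786497), 0.8635633587837219)
[[225.92192844 323.68027902]
 [225.50237072 326.21672757]]
```

Run:
```python
import wind; from wind import *
wind.C=np.array([.5329,.0428])
a,l=wind.wind(-346,-826,15,.11,.1332,6,each=3)
print(a); st()
save(imaging.get_image('side'),'side8.png')
x=cv2.imread('pics/side0.png',0).astype(np.float32);b=cv2.imread('pics/side8.png',0).astype(np.float32)
sl=np.s_[302:350,195:255]
print(cv2.phaseCorrelate(x[sl],b[sl],cv2.createHanningWindow((60,48),cv2.CV_32F)))
im=cv2.imread('pics/side8.png')[190:384,160:300]; cv2.imwrite('pics/s13.png',cv2.resize(im,None,fx=3,fy=3,interpolation=2))
```

```text
Traceback (most recent call last):
AttributeError: 'function' object has no attribute 'wind'
```

```bash
sed -i 's/^C=.*/C=np.array([.5329,.0428])/' wind.py
python3 - <<'E'
from wind import *
a,l=wind(-346,-826,15,.11,.1332,6,each=3)
print(a); st()
save(imaging.get_image('side'),'side8.png')
x=cv2.imread('pics/side0.png',0).astype(np.float32);b=cv2.imread('pics/side8.png',0).astype(np.float32)
sl=np.s_[302:350,195:255]
print(cv2.phaseCorrelate(x[sl],b[sl],cv2.createHanningWindow((60,48),cv2.CV_32F)))
im=cv2.imread('pics/side8.png')[190:384,160:300]; cv2.imwrite('pics/s13.png',cv2.resize(im,None,fx=3,fy=3,interpolation=2))
E
```

```text
cmd-391 act-30.9 r55.6mm Ft1.4 Fr2.0 Fz5.4 z0.1337 t24.60
cmd-436 act-76.2 r55.6mm Ft0.5 Fr0.8 Fz7.1 z0.1337 t25.45
cmd-481 act-121.4 r55.6mm Ft1.6 Fr2.0 Fz7.7 z0.1335 t26.30
cmd-526 act-166.1 r55.5mm Ft1.4 Fr-1.5 Fz7.2 z0.1334 t27.15
cmd-571 act149.6 r55.3mm Ft1.9 Fr-1.3 Fz8.7 z0.1333 t28.00
cmd-616 act104.9 r55.3mm Ft0.3 Fr0.2 Fz10.1 z0.1334 t28.85
cmd-661 act60.0 r55.4mm Ft1.3 Fr1.8 Fz9.1 z0.1334 t29.70
cmd-706 act14.6 r55.5mm Ft1.0 Fr2.9 Fz7.5 z0.1336 t30.55
cmd-751 act-30.9 r55.5mm Ft2.0 Fr3.1 Fz7.0 z0.1337 t31.40
cmd-796 act-76.3 r55.5mm Ft1.6 Fr2.7 Fz7.4 z0.1336 t32.25
-826
 t32.82 [ 0.517  -0.0105  0.1335] yaw-76.0 F [ 0.8 -3.1  8.1] M [-0.12 -0.2   0.04] w0.0163 j6 65.3
((-1.1599125865800666, 5.780404286794969), 0.7298622131347656)
```

View pics/s13.png

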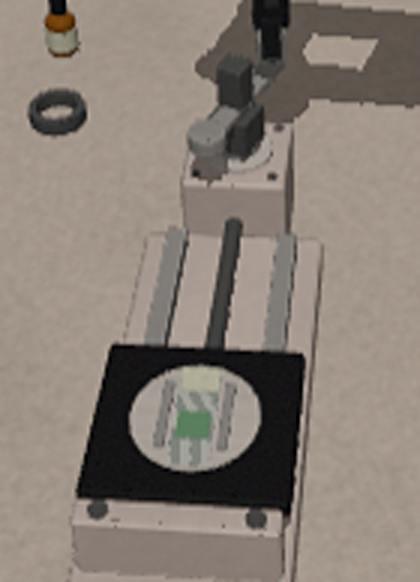

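Run:
```python
from wind import *
a,l=wind(-826,-1340,10,.09,.1334,5,each=1)
print(a); st()
save(imaging.get_image('side'),'side9.png')
x=cv2.imread('pics/side0.png',0).astype(np.float32);b=cv2.imread('pics/side9.png',0).astype(np.float32)
sl=np.s_[302:350,195:255]
print(cv2.phaseCorrelate(x[sl],b[sl],cv2.createHanningWindow((60,48),cv2.CV_32F)))
```

```text
cmd-836 act-116.4 r55.5mm Ft2.0 Fr0.6 Fz6.9 z0.1335 t33.12
cmd-846 act-126.4 r55.5mm Ft1.9 Fr1.2 Fz6.8 z0.1335 t33.38
cmd-856 act-136.4 r55.5mm Ft1.9 Fr0.6 Fz7.3 z0.1335 t33.64
cmd-866 act-146.3 r55.5mm Ft1.8 Fr0.1 Fz7.0 z0.1334 t33.90
cmd-876 act-156.2 r55.5mm Ft1.2 Fr-0.2 Fz7.1 z0.1334 t34.16
cmd-886 act-166.0 r55.5mm Ft1.9 Fr-1.0 Fz6.5 z0.1334 t34.42
cmd-896 act-175.8 r55.5mm Ft1.8 Fr-1.1 Fz6.4 z0.1334 t34.67
cmd-906 act174.4 r55.5mm Ft2.1 Fr-1.7 Fz7.1 z0.1333 t34.93
cmd-916 act164.6 r55.5mm Ft1.6 Fr-1.7 Fz7.6 z0.1333 t35.19
cmd-926 act154.8 r55.4mm Ft2.3 Fr-1.3 Fz8.2 z0.1333 t35.45
cmd-936 act145.0 r55.4mm Ft1.4 Fr-1.3 Fz8.5 z0.1333 t35.71
cmd-946 act135.2 r55.4mm Ft1.8 Fr-0.6 Fz8.7 z0.1333 t35.97
cmd-956 act125.3 r55.3mm Ft1.8 Fr-0.3 Fz9.6 z0.1333 t36.23
cmd-966 act115.5 r55.3mm Ft1.5 Fr-0.2 Fz9.5 z0.1333 t36.48
cmd-976 act105.6 r55.3mm Ft2.7 Fr0.7 Fz9.7 z0.1333 t36.74
cmd-986 act95.7 r55.3mm Ft2.3 Fr0.7 Fz10.0 z0.1333 t37.00
cmd-996 act85.7 r55.4mm Ft2.3 Fr0.8 Fz9.5 z0.1333 t37.26
cmd-1006 act77.5 r55.6mm Ft4.9 Fr2.0 Fz12.4 z0.1332 t37.52
cmd-1016 act71.4 r56.1mm Ft14.1 Fr5.3 Fz17.0 z0.1327 t37.77
LIMIT cmd-1016.0 ft14.1
-1016
 t37.77 [0.5508 0.096  0.1327] yaw-76.0 F [-11.7   9.5  17. ] M [ 1.3   2.06 -0.03] w0.0163 j6 76.6
((-1.3632833771462813, 6.887694209149032), 0.6691921724213494)
```

Run:
```python
import cv2
im=cv2.imread('pics/side9.png'); cv2.imwrite('pics/s14.png',cv2.resize(im[300:384,170:270],None,fx=7,fy=7,interpolation=2)); cv2.imwrite('pics/s15.png',cv2.resize(im[170:290,190:290],None,fx=5,fy=5,interpolation=2))
```

```text
(no output)
```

View pics/s14.png

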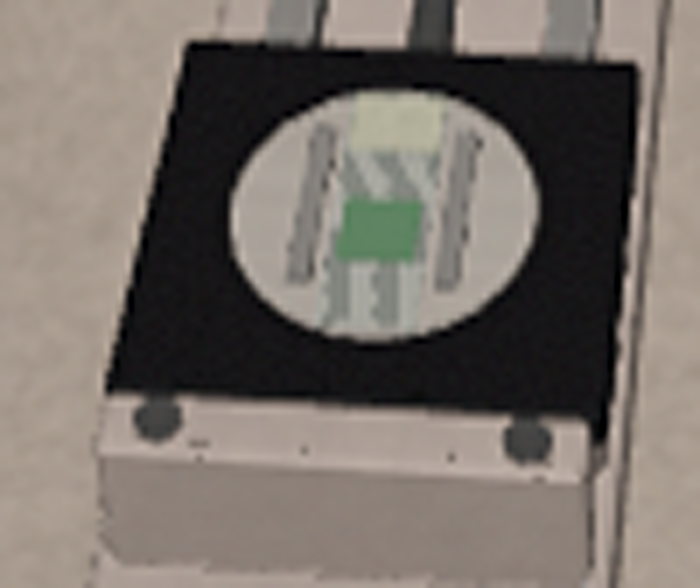

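View pics/s15.png

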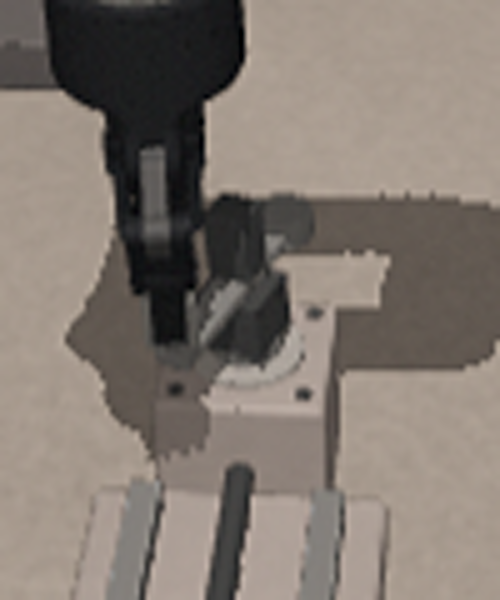

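Run:
```python
from wind import *
def go(a,z,n=''):
    t=np.radians(a);u=np.array([np.cos(t),np.sin(t)]); arm.movel(np.array([*(C+.0552*u),z]),rate=.04); arm.hold(.1)
    s=arm.read_state();d=s['eef_pos'][:2]-C;ta=np.arctan2(d[1],d[0]);F=s['ft_force'];uu=np.array([np.cos(ta),np.sin(ta)])
    print('cmd',a,'act%.1f'%np.degrees(ta),'Ft%.1f Fr%.1f Fz%.1f z%.4f t%.2f'%(-F[:2]@[uu[1],-uu[0]],F[:2]@uu,F[2],s['eef_pos'][2],s['time']))
go(-1012,.1340);go(-1008,.1345);go(-1004,.1345);go(-1000,.1345);go(-1006,.1345);go(-1010,.1345)
save(imaging.get_image('side'),'side10.png')
x=cv2.imread('pics/side0.png',0).astype(np.float32);b=cv2.imread('pics/side10.png',0).astype(np.float32)
sl=np.s_[302:350,195:255]
print(cv2.phaseCorrelate(x[sl],b[sl],cv2.createHanningWindow((60,48),cv2.CV_32F)))
```

```text
cmd -1012 act73.0 Ft7.9 Fr3.3 Fz10.1 z0.1330 t38.17
cmd -1008 act75.0 Ft2.8 Fr2.9 Fz5.7 z0.1333 t38.52
cmd -1004 act77.7 Ft3.4 Fr2.2 Fz4.4 z0.1336 t38.88
cmd -1000 act80.6 Ft1.6 Fr2.5 Fz1.2 z0.1339 t39.23
cmd -1006 act76.9 Ft6.5 Fr2.3 Fz4.0 z0.1337 t39.62
cmd -1010 act74.5 Ft10.6 Fr3.2 Fz6.7 z0.1335 t39.97
((-1.385328653365466, 6.875419009801448), 0.6761088636186388)
```

Run:
```python
from wind import *
def rd():
    s=arm.read_state();d=s['eef_pos'][:2]-C;ta=np.arctan2(d[1],d[0]);F=s['ft_force'];uu=np.array([np.cos(ta),np.sin(ta)])
    print('act%.2f'%np.degrees(ta),'Ft%.2f Fr%.1f Fz%.1f z%.4f t%.2f'%(-F[:2]@[uu[1],-uu[0]],F[:2]@uu,F[2],s['eef_pos'][2],s['time']))
rd()
for i in range(4): arm.hold(.2); rd()
save(imaging.get_image('top'),'top10.png')
w=cv2.imread('pics/side0.png',0)
def ecc(a,b,r):
    y0,y1,x0,x1=r; A=cv2.imread(a,0)[y0:y1,x0:x1].astype(np.float32);B=cv2.imread(b,0).astype(np.float32)
    M=np.float32([[1,0,x0],[0,1,y0]]); cc,M=cv2.findTransformECC(A,B,M,cv2.MOTION_TRANSLATION,(3,300,1e-6),None,3); return M[:,2]-[x0,y0],cc
for k in (7,8,9,10): print(k,ecc('pics/side0.png','pics/side%d.png'%k,(304,345,203,245)))
print(ecc('pics/top0.png','pics/top10.png',(182,214,129,160)))
```

```text
act74.50 Ft10.98 Fr3.6 Fz6.1 z0.1336 t40.02
act74.55 Ft10.65 Fr3.3 Fz7.2 z0.1336 t40.22
act74.54 Ft11.13 Fr3.3 Fz6.7 z0.1336 t40.42
act74.54 Ft10.74 Fr4.2 Fz7.4 z0.1336 t40.62
act74.54 Ft10.16 Fr3.8 Fz6.6 z0.1335 t40.82
7 (array([-0.41947937,  2.37426758]), 0.9944136620101723)
8 (array([-1.12837219,  5.83413696]), 0.9873272849784457)
9 (array([-1.30325317,  7.09265137]), 0.9838565112307446)
10 (array([-1.3032074 ,  7.08615112]), 0.9837668995566586)
(array([-5.29325104,  0.60586548]), 0.9583308574433879)
```

Run:
```python
import cv2,numpy as np
a=cv2.imread('pics/top0.png');b=cv2.imread('pics/top10.png')
c=[cv2.resize(i[170:226,108:170],None,fx=9,fy=9,interpolation=2) for i in (a,b)]
cv2.imwrite('pics/t5.png',cv2.resize(np.hstack(c),None,fx=.7,fy=.7))
from h import *
d=np.array([-np.sin(.1052),np.cos(.1052),0]);o=np.array([.534,.043,0]);e=np.array([d[1],-d[0],0])
P=lambda x,y,z:o+x*e+y*d+[0,0,z]
print('plate top inner',((project('top',[P(0,.310,.076),P(0,.328,.076)])-[108,170]+.5)*6.3))
# stage displacement from side/top px
for n,uv in(('top',(144.5,198)),('side',(224,324.5))):
    for dd in ([(-5.293,.606)] if n=='top' else [(-.419,2.374),(-1.128,5.834),(-1.303,7.093)]):
        q=atz(n,np.array(uv)+dd,.068)-atz(n,uv,.068); print(n,q@d*1e3)
```

```text
plate top inner [[ 67.4506671  198.17251067]
 [ 31.57577108 202.49207021]]
top 16.554567297276826
side 5.600574896559576
side 13.674066420241232
side 16.572463019346767
```

View pics/t5.png

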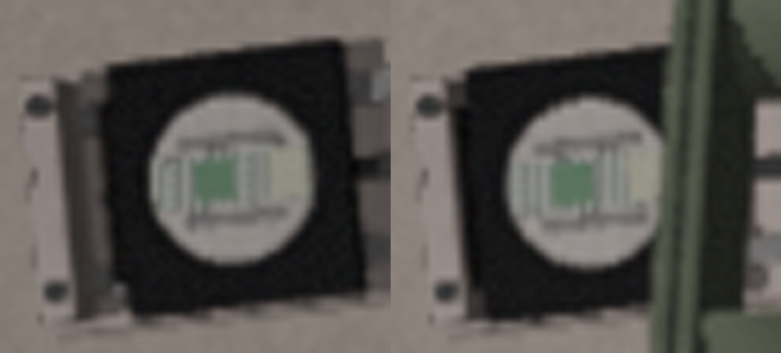

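Run:
```python
from wind import *
t=np.radians(-1007);u=np.array([np.cos(t),np.sin(t)]); arm.movel(np.array([*(C+.0552*u),.1340]),rate=.04); arm.hold(.2); st('ease')
arm.command_gripper(.036); s=st('open')
arm.hold(.2); s=st()
p=s['eef_pos'].copy(); arm.movel(np.array([p[0],p[1],.22]),rate=.12,guard=6); st('up')
arm.move_pose(np.array([.45,-.25,.3]),R(-76)); st('away')
save(imaging.get_image('side'),'side11.png');save(imaging.get_image('top'),'top11.png')
a=cv2.imread('pics/side11.png');b=cv2.imread('pics/top11.png')
cv2.imwrite('pics/s16.png',cv2.resize(a[195:255,205:270],None,fx=9,fy=9,interpolation=2))
cv2.imwrite('pics/t6.png',cv2.resize(b[165:230,105:250],None,fx=5,fy=5,interpolation=2))
cv2.imwrite('pics/s17.png',cv2.resize(a,None,fx=1.5,fy=1.5))
def ecc(a,b,r):
    y0,y1,x0,x1=r; A=cv2.imread(a,0)[y0:y1,x0:x1].astype(np.float32);B=cv2.imread(b,0).astype(np.float32)
    M=np.float32([[1,0,x0],[0,1,y0]]); cc,M=cv2.findTransformECC(A,B,M,cv2.MOTION_TRANSLATION,(3,300,1e-6),None,3); return M[:,2]-[x0,y0],cc
print(ecc('pics/side0.png','pics/side11.png',(304,345,203,245)),ecc('pics/top0.png','pics/top11.png',(182,214,129,160)))
```

```text
ease t41.32 [0.5468 0.0965 0.1336] yaw-76.0 F [-6.9  5.4  5.2] M [ 0.72  1.01 -0.06] w0.0161 j6 77.0
open t41.64 [0.5493 0.095  0.1338] yaw-76.0 F [ 0.7 -0.4  0.9] M [ 0.01 -0.02  0.  ] w0.0360 j6 77.0
 t41.84 [0.5492 0.0953 0.1339] yaw-76.0 F [-0.4  0.4 -0.4] M [-0.   -0.04  0.03] w0.0358 j6 77.0
up t42.71 [0.5485 0.0953 0.2191] yaw-76.0 F [-0.3  0.4 -0.5] M [ 0.03  0.03 -0.01] w0.0355 j6 77.0
away t44.08 [ 0.4502 -0.2491  0.2994] yaw-75.9 F [ 0.5  0.2 -0.2] M [0.01 0.02 0.01] w0.0362 j6 37.3
(array([-1.30819702,  7.09008789]), 0.9839186135885976) (array([-5.27592468,  0.59848022]), 0.9967421100619305)
```

View pics/s16.png

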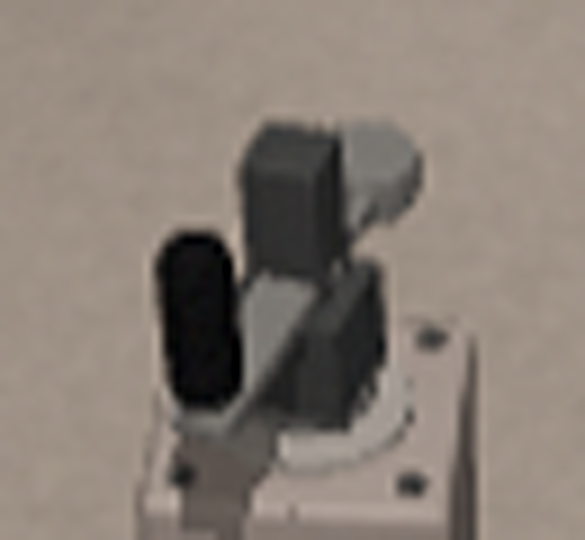

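View pics/t6.png

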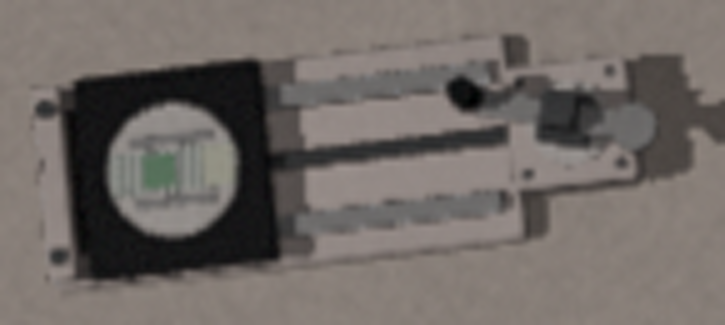

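View pics/s17.png

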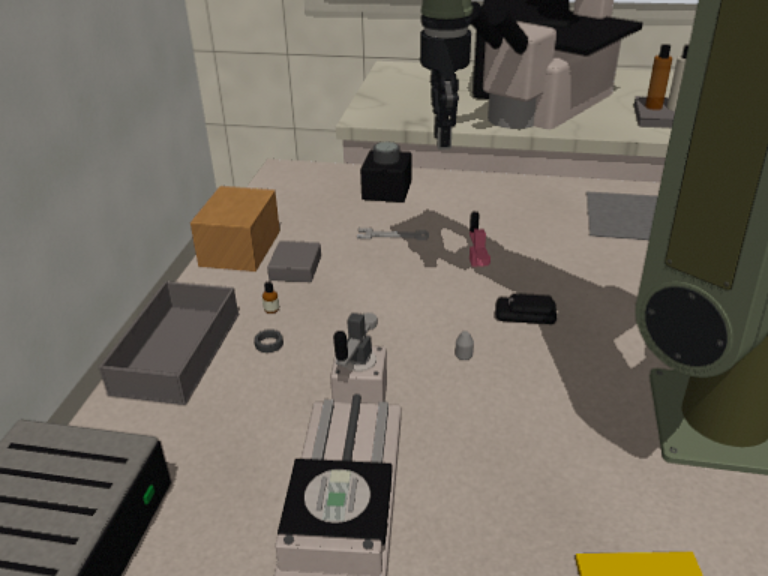

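```bash
python3 - <<'E'
from h import *
from scipy.spatial.transform import Rotation as Ro
k=10;x0,y0=205,195
def draw(img,c,zo,yaw_,tilt,out,o=None):
    z=cv2.resize(cv2.imread(img)[y0:y0+60,x0:x0+65],None,fx=k,fy=k,interpolation=2)
    M=(Ro.from_euler('z',yaw_,degrees=True)*Ro.from_euler('y',tilt,degrees=True)).as_matrix()
    def dr(L,col=(0,255,0)):
        P=np.array(L)@M.T+[c[0],c[1],zo]; p=((project('side',P)+OFF-[x0,y0]+.5)*k-.5).astype(int); cv2.polylines(z,[p],True,col,1)
    q=lambda w,h:[(w/2*i,w/2*j,h) for i,j in((1,1),(1,-1),(-1,-1),(-1,1))]
    for w,h in((.03,0),(.03,.028),(.02,.036),(.02,.07)): dr(q(w,h))
    t=np.linspace(0,2*np.pi,30)
    for h in(.04,.08): dr(np.c_[.055+.009*np.cos(t),.009*np.sin(t),np.full(30,h)],(0,0,255))
    dr(np.c_[-.042+.014*np.cos(t),.014*np.sin(t),np.full(30,.039)],(255,0,0))
    cv2.imwrite(out,z)
OFF=np.array([-.8,-.4])
draw('pics/side5.png',(.5323,.0427),.088,14,0,'pics/o1.png')
draw('pics/side11.png',(.5323,.0427),.088,76,0,'pics/o2.png')
E
python3 -c "
import cv2,numpy as np
cv2.imwrite('pics/o3.png',cv2.resize(np.hstack([cv2.imread('pics/o1.png'),cv2.imread('pics/o2.png')]),(800,370),interpolation=cv2.INTER_AREA))"
```

```text
(no output)
```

View pics/o2.png

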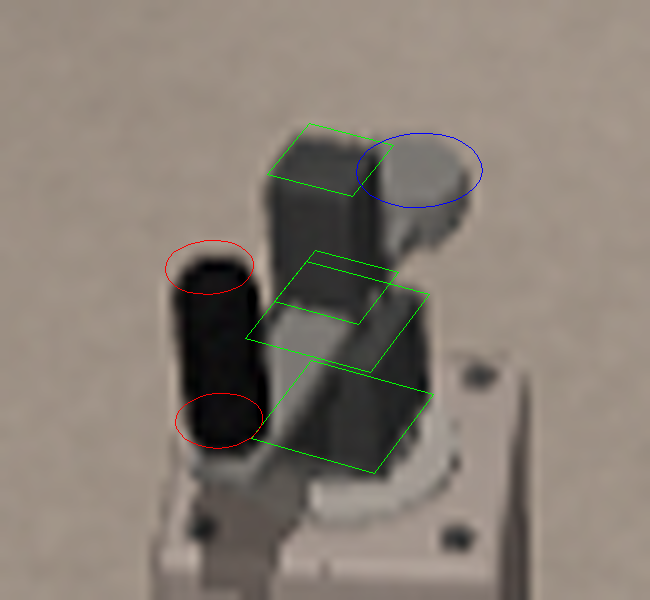

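View pics/o1.png

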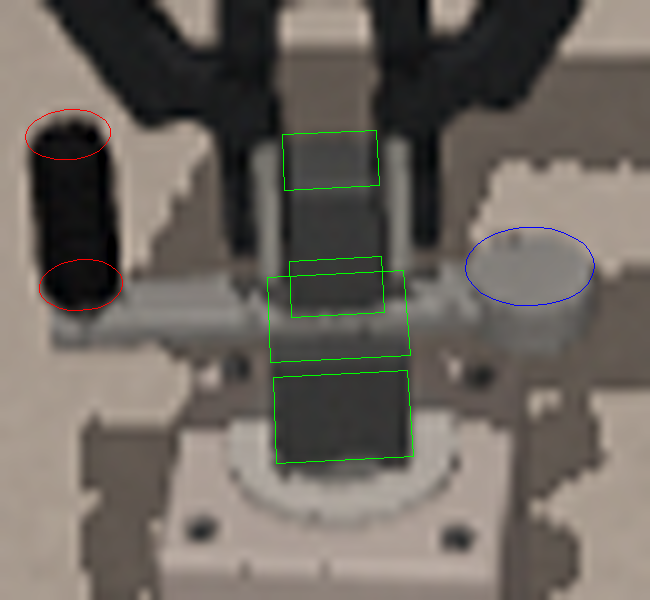

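Run:
```python
import cv2
a=cv2.imread('pics/side11.png');cv2.imwrite('pics/s18.png',cv2.resize(a[203:246,218:258],None,fx=14,fy=14,interpolation=cv2.INTER_LANCZOS4))
b=cv2.imread('pics/top11.png');cv2.imwrite('pics/t7.png',cv2.resize(b[172:206,190:240],None,fx=14,fy=14,interpolation=cv2.INTER_LANCZOS4))
```

```text
(no output)
```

View pics/s18.png

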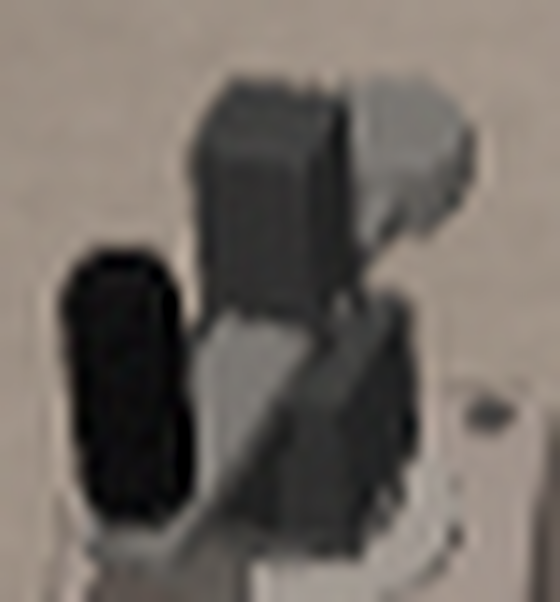

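View pics/t7.png

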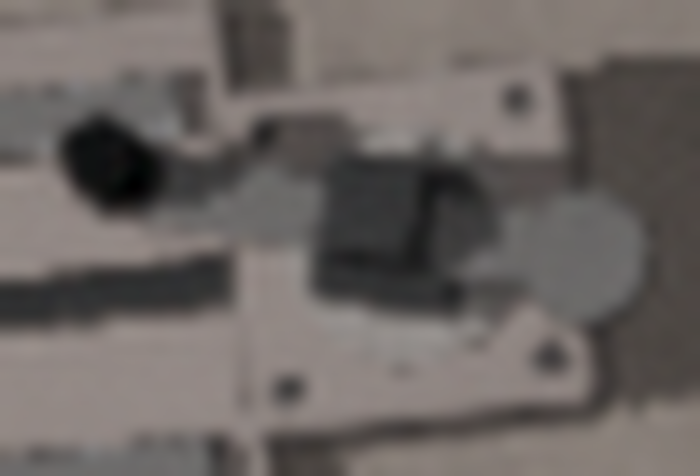

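```bash
cat > tilt.py <<'E'
from h import *
from scipy.optimize import least_squares
from scipy.spatial.transform import Rotation as Ro
px=lambda a,o,k=14:(np.array(a,float)+.5)/k-.5+o
D=(.5341,.0431,.1052)
def holes():
    c,s=np.cos(D[2]),np.sin(D[2]); return np.array([[D[0]+.0279*(i*c-j*s),D[1]+.0279*(i*s+j*c),.078] for i,j in((1,1),(1,-1),(-1,-1),(-1,1))])
th=px([(165,195),(382,170),(412,390),(187,416)],(195,165),12);sh=px([(185,118),(429,125),(407,288),(151,279)],(210,220),10)
off={'top':(th-project('top',holes())).mean(0),'side':(sh-project('side',holes()[[1,2,3,0]])).mean(0)};print(off)
S=(218,203);TT=(190,172)
f=[('top',px((375,212),TT),(0,0,.07)),('top',px((583,257),TT),(-.042,0,.039)),
('side',px((272,122),S),(0,0,.07)),('side',px((122,281),S),(.055,0,.08)),('side',px((405,120),S),(-.042,0,.039))]
def res(p):
    M=(Ro.from_euler('z',p[3])*Ro.from_rotvec([p[4],p[5],0])).as_matrix()
    return np.concatenate([(project(n,(M@np.array(L)+p[:3])[None])[0]+off[n]-u) for n,u,L in f]+[[(p[2]-.088)/.002*.3, p[4]/.1*.1,p[5]/.1*.1]])
s=least_squares(res,[.533,.0428,.088,np.radians(77),0,0]);print(s.x[:3],np.degrees(s.x[3:]),np.round(s.fun,2))
E
python3 tilt.py
```

```text
{'top': array([-0.28905932,  0.10608416]), 'side': array([-0.09781503, -0.49823355])}
[0.52950647 0.04195063 0.08676178] [79.68604618  4.14758693  1.59942206] [-0.22 -0.25  0.23  0.6   0.2  -0.28 -0.01  0.09 -0.46  0.11 -0.19  0.07
  0.03]
```

Run:
```python
from h import *
P=np.array([.5325,.0427,0])
arm.move_pose(P+[0,0,.21],R(-12)); arm.command_gripper(.040,20)
print(arm.movel(P+[0,0,.1335],rate=.1,guard=4)); st('down')
arm.command_gripper(0.0,20); arm.hold(.15); st('grip')
print(arm.movel(P+[0,0,.1305],rate=.03,guard=5)); arm.hold(.15); st('press')
save(imaging.get_image('side'),'side12.png')
arm.command_gripper(.040); st('rel')
arm.movel(P+[0,0,.21],rate=.15); arm.move_pose(np.array([.45,-.25,.3]),R(-12)); st('away')
save(imaging.get_image('side'),'side13.png');save(imaging.get_image('top'),'top13.png')
a=cv2.imread('pics/side13.png');cv2.imwrite('pics/s19.png',cv2.resize(a[203:246,218:258],None,fx=14,fy=14,interpolation=cv2.INTER_LANCZOS4))
b=cv2.imread('pics/top13.png');cv2.imwrite('pics/t8.png',cv2.resize(b[172:206,190:240],None,fx=14,fy=14,interpolation=cv2.INTER_LANCZOS4))
```

```text
False
down t46.52 [0.5331 0.0427 0.1341] yaw-12.0 F [1.4 0.4 0.6] M [ 0.   -0.03 -0.01] w0.0396 j6 7.3
grip t46.98 [0.5331 0.0425 0.1344] yaw-12.0 F [-1.4 -0.8  4.4] M [-0.18  0.09  0.23] w0.0197 j6 7.3
False
press t47.38 [0.5333 0.0426 0.1339] yaw-12.0 F [-6.9 -1.  18. ] M [-0.09  1.21  0.31] w0.0202 j6 7.3
rel t47.76 [0.532  0.0428 0.1297] yaw-12.0 F [-0.1  0.6 -0.5] M [0.02 0.01 0.03] w0.0400 j6 7.3
away t49.65 [ 0.4501 -0.249   0.2991] yaw-12.0 F [-0.4  0.6 -0.4] M [ 0.04 -0.01  0.01] w0.0399 j6 -26.7
```

View pics/s19.png

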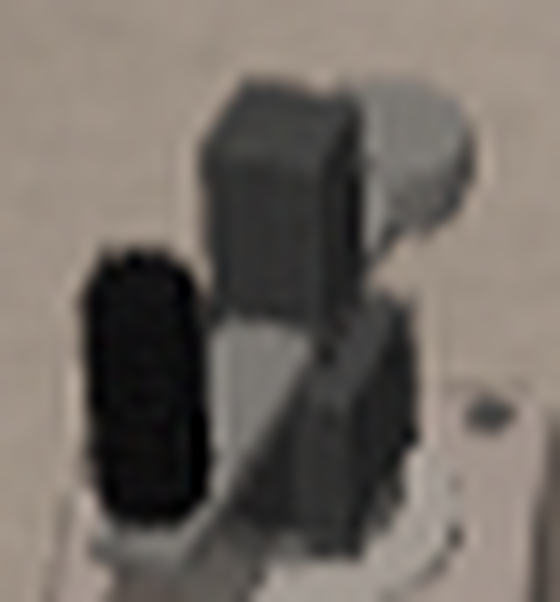

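View pics/t8.png

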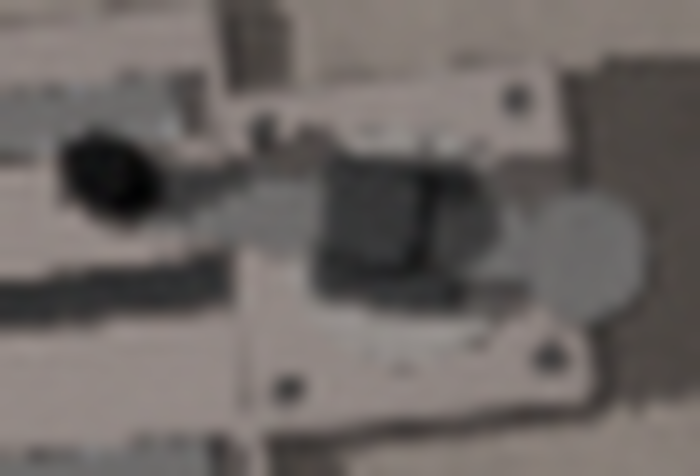

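```bash
sed -e 's/(375,212)/(375,214)/;s/(583,257)/(585,257)/;s/(272,122)/(284,124)/;s/(122,281)/(146,281)/;s/(405,120)/(408,120)/' tilt.py > tilt2.py; python3 tilt2.py
python3 - <<'E'
from h import *
def ecc(a,b,r):
    y0,y1,x0,x1=r; A=cv2.imread(a,0)[y0:y1,x0:x1].astype(np.float32);B=cv2.imread(b,0).astype(np.float32)
    M=np.float32([[1,0,x0],[0,1,y0]]); cc,M=cv2.findTransformECC(A,B,M,cv2.MOTION_TRANSLATION,(3,300,1e-6),None,3); return M[:,2]-[x0,y0],cc
print(ecc('pics/side0.png','pics/side13.png',(304,345,203,245)),ecc('pics/top0.png','pics/top13.png',(182,214,129,160)))
a=cv2.imread('pics/top0.png').astype(int);b=cv2.imread('pics/top13.png').astype(int)
for n,(x0,y0,x1,y1) in dict(obj=(255,226,275,246),box=(310,108,352,142),oil=(278,117,293,135),ring=(245,124,264,145),mouse=(293,247,320,287),wrench=(366,150,390,204),pink=(338,222,388,250)).items(): 
    A=a[y0:y1,x0:x1].mean(2).astype(np.float32);B=b[y0:y1,x0:x1].mean(2).astype(np.float32); print(n,np.round(cv2.phaseCorrelate(A,B)[0],2),np.abs(A-B).mean().round(1))
E
```

```text
{'top': array([-0.28905932,  0.10608416]), 'side': array([-0.09781503, -0.49823355])}
[0.52607239 0.04227948 0.08686811] [82.44829837  6.02790222  1.13968476] [-0.11  0.06  0.2   0.69 -0.03 -0.41 -0.01  0.16 -0.53  0.16 -0.17  0.11
  0.02]
(array([-1.30726624,  7.09075928]), 0.9839028093218465) (array([-5.30101013,  0.59455872]), 0.996741105362734)
obj [-0.14 -0.07] 2.3
box [0.52 0.  ] 1.9
oil [ 0.45 -0.08] 2.2
ring [-0.04  0.02] 2.1
mouse [0.61 0.2 ] 25.3
wrench [ 0.06 -0.31] 23.9
pink [0.25 0.19] 42.8
```

```bash
cat > ov.py <<'E'
from h import *
k=10;x0,y0=205,195
def draw(img,n,c,zo,yw,OFF,out,x0,y0,w,hh):
    z=cv2.resize(cv2.imread(img)[y0:y0+hh,x0:x0+w],None,fx=k,fy=k,interpolation=2)
    r=np.radians(yw);M=np.array([[np.cos(r),-np.sin(r),0],[np.sin(r),np.cos(r),0],[0,0,1]])
    def dr(L,col=(0,255,0)):
        P=np.array(L)@M.T+[c[0],c[1],zo]; p=((project(n,P)+OFF-[x0,y0]+.5)*k-.5).astype(int); cv2.polylines(z,[p],True,col,1)
    q=lambda w,h:[(w/2*i,w/2*j,h) for i,j in((1,1),(1,-1),(-1,-1),(-1,1))]
    for ww,h in((.03,0),(.03,.028),(.02,.07)): dr(q(ww,h))
    t=np.linspace(0,2*np.pi,30)
    for h in(.04,.08): dr(np.c_[.055+.009*np.cos(t),.009*np.sin(t),np.full(30,h)],(0,0,255))
    dr(np.c_[-.042+.014*np.cos(t),.014*np.sin(t),np.full(30,.039)],(255,0,0)); return z
c=(.5330,.0428)
A=draw('pics/side13.png','side',c,.088,78,np.array([-.1,0]),'',210,195,55,55)
B=draw('pics/top13.png','top',c,.088,78,np.array([-.29,.1]),'',190,165,50,55)
cv2.imwrite('pics/o4.png',cv2.resize(np.hstack([A,B]),None,fx=.75,fy=.75,interpolation=cv2.INTER_AREA))
E
python3 ov.py
```

```text
(no output)
```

View pics/o4.png

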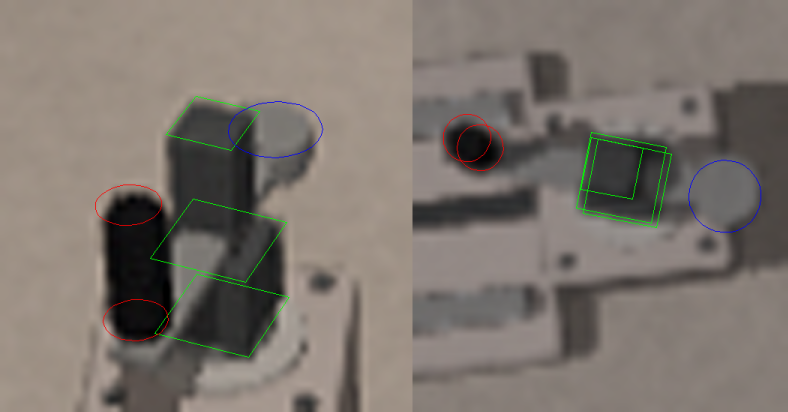

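```bash
python3 -c "
from h import *
st(); print(ticket.sign_off())"
```

```text
t49.75 [ 0.4503 -0.2486  0.2992] yaw-11.9 F [-0.5 -0.1  0.1] M [-0.01  0.09  0.01] w0.0401 j6 -26.7
the job is handed in; nothing more can be done
None
```

I fitted the grey crank onto the spindle and wound it about 2.8 turns clockwise by its handle until the bumper force appeared. I then set it upright, let go and handed the job in at about 50 s.

**Fit:** The socket went down on the first try with no searching. Contact came at about 5 N, with the crank origin at 88 mm, which is the seated height.

**Winding and stop:** The effort at the handle rose from about 2 N to a peak of 14 N, and about 10.7 N stayed on while I held still. Both cameras put the stage 16.6 mm further along. That position did not change measurably after I eased back and released.

**Last checks:**
- **Crank:** It reads as upright and seated in both views. Its arm is about 80° round from world x.
- **Other objects:** The objective, slide box, oil bottle and lens ring have not moved measurably in the top view. The mouse, wrench and pink look-alike were partly in the robot's shadow, so that check was weaker. They look unmoved.

**What did not go cleanly:**
- **Bumper force:** It rose much more steeply than 13 N per mm. I stopped on force, so I believe the bumper is in contact and not crushed, but I could not see the bumper itself.
- **Downward force while winding:** It ran at 5–10 N, briefly 17 N at the stop, and left the crank tilted by a few degrees.
- **Straightening the crank:** I gripped the boss and pressed lightly to straighten it. That press reached about 18 N because the 5 N guard did not trigger.
- **Tilt estimate:** A numerical tilt fit gave implausible values, so I relied on overlaying the crank's outline on the pictures.

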